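Lift the lockout collar and swing the steam lever into its clip

ROBOT

A 6-joint arm with a two-finger parallel gripper is mounted at the origin on the work surface. World frame = base frame: x ahead of the robot, y to its left, z up, the work surface at z = 0. Lengths are in m, angles in rad, forces in N, time in s.
With the tool pointing down it reaches from about 0.35 to 0.975 m from the base axis. Payload 4.9 kg.
Tool frame: the origin (TCP) lies between the finger pads; the fingertips stand 22 mm ahead of it and the grasp point (between the pads) lies 3 mm ahead of it; z points along the fingers, y is the line along which they close (so a half turn about z gives the same grasp; the last joint's range is limited). The gripper opens to 85 mm and grips with 20 to 120 N. Pads are 22 mm wide; open, the fingers measure 114 mm over their backs; the gripper's body (76 mm by 85 mm) begins 54 mm behind the grasp point. The pads swing forward as they close: fully open they stand 13 mm farther back than shut.
Start: joints at [-1.468, 0.053, 1.613, -0, 1.476, -0.119], TCP at [0.137, -0.61, 0.253] pointing down, gripper open.
Joint ranges: [-3.01, 3.01], [-1.01, 2.22], [0.06, 2.58], [-1.02, 4.17], [0.09, 2.62], [-3.14, 3.14]. Speed limits (rad/s): [2.57, 2.57, 3.14, 3.14, 3.14, 3.14].

INTERFACE

Orientations are given as a unit quaternion [w, x, y, z].
In Python, from plant import state, grab_frame, get_calibration, job_done, recognise, regions_of gives the robot as it stands.
- The arm moves only by the tool apply_moves, never from a script. Its argument "targets" is a list of rows, each an object with "translation": the shift along the tool's x, y, z normalised to -1 to 1, where 1 is 100 mm, a list of three; "twist": the turn about the tool's z normalised to -1 to 1, where 1 is 0.1 rad; "hand": the opening, from 0 (shut) to 1 (fully open). A call has 1 to 8 rows; each row shifts and turns the commanded pose from where the row before left it, along the tool's axes as they then stand; what a row does not reach is not made up. A row lasts 1/10 s, in which the tool goes at most 50 mm and 8.59 degrees, less where a joint would pass 70% of its speed; a pose out of reach is approached as far as the arm can. A call with a number of a shift or a turn outside -1 to 1 is refused whole. A call with a gripper value outside its range is refused whole. The fingers move at their own pace and stop on an object; the grip force is fixed at half the most. Time passes only in rows, so rows that do not move let the fingers close. It gives the time, the measured TCP pose, the force, the opening and the grip force at its end, in the units of the state.
- state(): the state, without advancing time (a new reading comes with each control period).
- grab_frame(name): name is "scene" or "top" or "wrist"; returns the picture (400x640x3 uint8, red, green, blue); there is no depth.
- get_calibration(name): a dict with "camera_matrix" (3x3 intrinsics, pixels), "pose" (4x4, takes a point from camera to world coordinates). Camera axes: x right, y up, looking along -z (the intrinsics and any distortion apply to the point x, -y, -z); pixel columns grow to the right and rows downward; lengths in m; the calibration is good to about 2 mm. A picture is of the moment at which its call begins: read the wrist's pose just before it. get_calibration takes no time and is no camera call; for the wrist camera it gives the pose at the moment of the call.
- job_done(): hands the job in; it is judged then, once.
Trained networks look in the newest picture that a camera, given by its name, has taken for a name from the list of things; names that differ only in an ending like _2 or _b are one class to them, and where a whole thing is asked for, a point or a joint stands for the part that bears it (a point fixed in the world has none). Each returns a list of dicts, best first, with "score" (0 to 1); they miss things now and then, are a little off and sometimes report something else, mostly with a low value. They report only what shows in the picture. A call takes as long as a camera call.
- recognise(camera, query): "point" ([x, y, z] in m, in world coordinates, good to about 4 mm: the middle of the surface that is visible of it).
- regions_of(camera, query): "pixels" (400x640 bool, what is visible of it).
The state is a dict: "time": time; "joint_pos": joint angles; "joint_vel": joint speeds; "joint_efforts": joint torques, N m; "tool_pos": TCP position; "tool_rot": TCP orientation; "contact_force": force on the tool from outside, world axes, zero at the start; "ft_torque": the same for the moment, N m; "gripper_width": opening from 0.0 (shut) to 1.0 (fully open); "grasp_force": force on a finger pad.
Only numpy, scipy, OpenCV 4.12 (cv2) and the standard library are available. Lean on these libraries where they do the work, as an engineer would, in place of code of your own. Each camera call takes 0.05 s, during which the arm holds its last target. There are 200 camera calls.

TASK

Put the steam on: on the green console, pull the lever's spring-loaded lockout collar up the rod and, keeping it up, swing the lever over the gate lugs from the right-hand bay to the left until it snaps fully home in the spring clip; then let go so that the collar drops right down. Never touch the hot steam pipe above the panel, and leave the glassware and other things around it where they stand.

Things in the scene. Friction and masses are not known exactly. Their poses are not given: they have to be found in the camera images.
- console: Green steel steam console, 235 mm deep, 430 mm wide, rear deck 145 mm high; a steel panel (170 mm up the slope, 420 mm wide) slopes up away from the robot at 32 deg. Origin: on the table 100 mm below the panel's centre; x to its rear, y to its left, z up. Yaw up to 0.3 rad. A small black knob sits near each panel end, a drain tap at each end of the front lip.
- pivot (a point): Hinge point of the steam lever, fixed, hidden 70 mm behind the panel's centre. Axes are the panel's: x up the slope, y to the console's left along the panel, z square out of the panel, leaning 32 deg (0.56 rad) from vertical towards the robot's side. The panel's face is the plane z = +70 mm.
- lever (a joint): Angle of the steam lever (rad), a 10 mm steel rod turning about the pivot's x axis, so sweeping sideways. 0: square to the panel; positive: to the panel's left; at angle a it points along (0, sin a, cos a) in the pivot's axes. Stops at -0.42 and 0.41. Starts in the right-hand bay (-0.40 to -0.30). Stays where it is left (friction, 1 N at the collar).
- collar (a joint): How far the lockout collar is raised along the rod (m): 0 down, 0.014 at its upper stop. A spring pushes it down with 4 N when down, 7.5 N at the top. Let go in either bay (lever below -0.2 or above 0.26) it drops back to 0; between, it must be raised more than 9 mm, else it strikes the lugs' sides or rests on their tops.
- collar_mid (a point): Centre of the lockout collar, a plain dark steel sleeve round the rod, 28 mm in diameter, 32 mm long; z along the rod, away from the panel. Down: its centre is 104 mm from the pivot, its lower edge 88 mm. Above it are 16 mm of bare rod, then the knob. Free room for fingers up-slope and down-slope of it; to its left the gate lugs are about 10 to 20 mm off.
- lever_top (a point): Top of the lever's black end knob (22 mm in diameter, 16 mm long), on the rod's axis, 152 mm from the pivot; z along the rod.
- gate_top (a point): Middle of the gate's top, 97 mm from the pivot at lever angle 0.03. The gate is two dark steel lugs standing on the panel, one each side of the rod's path (each 6.4 mm thick, inner faces 16 mm and outer faces 29 mm apart, 16 mm long along the sweep: -0.05 to 0.11 rad). The rod passes between them, the lowered collar does not.
- clip (a point): Spring clip at the left end of the rod's path, at lever angle 0.31: two steel leaves 5 mm high on the panel with round noses that pinch the rod. They touch it from 0.23 on; pushing through takes about 13 N at the collar, then the lever snaps on towards its left stop. Snapped in: above 0.36.
- steam_pipe: Hot steel pipe, 16 mm thick (24 mm at two brass unions), over the panel, level along the panel's y for 370 mm, then bent back and down to the rear deck. Origin: middle of the level run, 92 mm up-slope of the pivot, 190 mm out along the panel's z. A gripper pointing straight down at the collar would hit it; one in line with the panel's z axis clears it.
- beaker_mid (a point): Bystander, loose: glass beaker, 54 mm wide, 70 mm high, on the console's rear deck. Point: on its middle line, 35 mm above its underside.
- jar_mid (a point): Bystander, loose: amber glass jar, 44 mm wide, 55 mm high, on the console's rear deck. Point: on its middle line, 27 mm above its underside.
- wash_bottle_mid (a point): Bystander, loose: white wash bottle, 68 mm wide, 195 mm high with its spout, left of the console. Point: on its middle line, 80 mm above its underside.
- flask_mid (a point): Bystander, loose: conical glass flask, 82 mm wide, 120 mm high, right of the console. Point: on its middle line, 60 mm above its underside.
- cup_mid (a point): Bystander, loose: white plastic cup, 60 mm wide, 45 mm high, in front of the console, left. Point: on its middle line, 22 mm above its underside.
- carton_mid (a point): Bystander, loose: small white carton, 60 x 90 x 35 mm, in front of the console, right. Point: on its middle line, 17.5 mm above its underside.

How it is judged:
By the outcome, as a careful person would: the job done as asked, in the order asked, and still so for the second after the job is handed in, with the robot touching nothing.
It also fails if it takes over 48 s, if anything falls off the work surface, if the arm or the gripper's body presses on something with over 40 N, if the wrist force passes 120 N, or if a joint passes its speed limit or range.

## Working session

There is one attempt and no reset: what is moved stays moved. The work goes in short steps, Python scripts to look and compute and a tool call to move; the robot and the scene stay as the last step left them, time stands still between calls to the robot, and variables do not carry over. Pictures are saved under pics/ and viewed, at most 10 in all, crops included, and the job is handed in when it is done.

Besides the shell and the picture viewer there is one more tool, called after ">>>" by a JSON object that holds its "name" and its "arguments". apply_moves: Moves the arm, as the interface text tells. Its arguments: {"type":"object","properties":{"targets":{"type":"array"}},"required":["targets"]}

```bash
mkdir -p pics; ls; python3 - <<'E'
from plant import *
import cv2,numpy as np
for c in ("scene","top"):
    f=grab_frame(c); cv2.imwrite(f"pics/{c}0.png",f[:,:,::-1])
    for q in ("console","collar_mid","lever_top","gate_top","steam_pipe","clip"):
        r=recognise(c,q); print(c,q,[(np.round(d["point"],4).tolist(),round(d["score"],2)) for d in r[:2]])
    k=get_calibration(c);print(k["camera_matrix"],k["pose"].tolist() if hasattr(k["pose"],'tolist') else k["pose"])
print(state())
E
```

```text
pics
scene console [([0.7092, 0.0738, 0.1233], 0.78), ([0.6381, -0.2287, 0.0465], 0.52)]
scene collar_mid []
scene lever_top [([0.5581, 0.0487, 0.1366], 0.51)]
scene gate_top [([0.5715, 0.0629, 0.1277], 0.71)]
scene steam_pipe [([0.593, 0.0846, 0.2533], 0.61), ([0.3822, -0.0802, 0.0368], 0.19)]
scene clip [([0.576, 0.0569, 0.1235], 0.87)]
[[405.73800014   0.         322.41104447]
 [  0.         405.73800014 197.63051247]
 [  0.           0.           1.        ]] [[0.15876397030804487, -0.603877695336992, 0.7811054543443601, 1.463158166538383], [0.9873161475774584, 0.09783407800315869, -0.12504126484516215, -0.08114557808909963], [-0.0009091011122998468, 0.7910500756941717, 0.6117507264232815, 0.8583676962033193], [0.0, 0.0, 0.0, 1.0]]
top console [([0.3667, -0.0793, 0.0376], 0.72), ([0.5965, 0.0829, 0.1318], 0.67)]
top collar_mid [([0.5551, 0.0533, 0.1356], 0.47)]
top lever_top [([0.5458, 0.0439, 0.1361], 0.75)]
top gate_top [([0.5629, 0.084, 0.0981], 0.84), ([0.405, 0.2384, 0.0045], 0.58)]
top steam_pipe [([0.5899, 0.0893, 0.258], 0.69)]
top clip [([0.561, 0.0897, 0.0994], 0.74)]
[
[... 446 characters left out ...]
6795207e+00,  5.26627235e-02,  1.61285964e+00,  1.01725060e-05,
        1.47600271e+00, -1.18990270e-01]), 'joint_vel': array([ 3.41064407e-04,  1.40863375e-03,  1.42585656e-03, -2.32974559e-04,
       -6.04829492e-05,  5.18843569e-04]), 'joint_efforts': array([-1.06194555e-03, -3.93556488e+01, -3.70368469e+01, -1.31656479e-04,
        6.14063465e-04,  1.00065279e-06]), 'tool_pos': array([ 0.1375208 , -0.60967953,  0.25335084]), 'tool_rot': array([3.38299274e-05, 9.93855037e-01, 1.10689495e-01, 4.79048406e-06]), 'contact_force': array([-0.10056032,  0.99128395,  0.41266607]), 'ft_torque': array([ 0.05473521,  0.02241115, -0.00610002]), 'grasp_force': 0.0, 'gripper_width': 1.0003643842555021}
```

```bash
python3 - <<'E'
import cv2
a=cv2.imread("pics/top0.png");cv2.imwrite("pics/topc.png",cv2.resize(a[60:310,200:500],None,fx=2.4,fy=2.4,interpolation=cv2.INTER_CUBIC))
E
```

```text
(no output)
```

View pics/scene0.png

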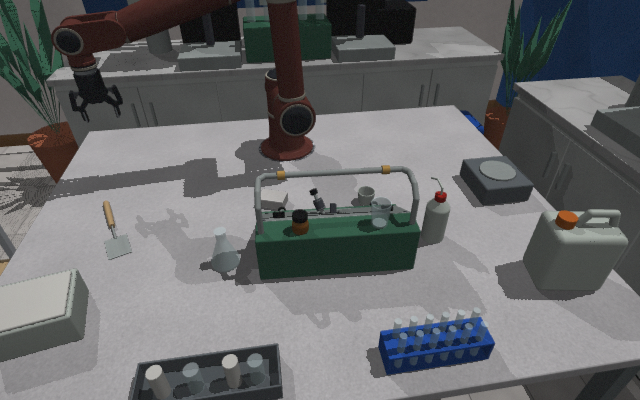

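View pics/topc.png

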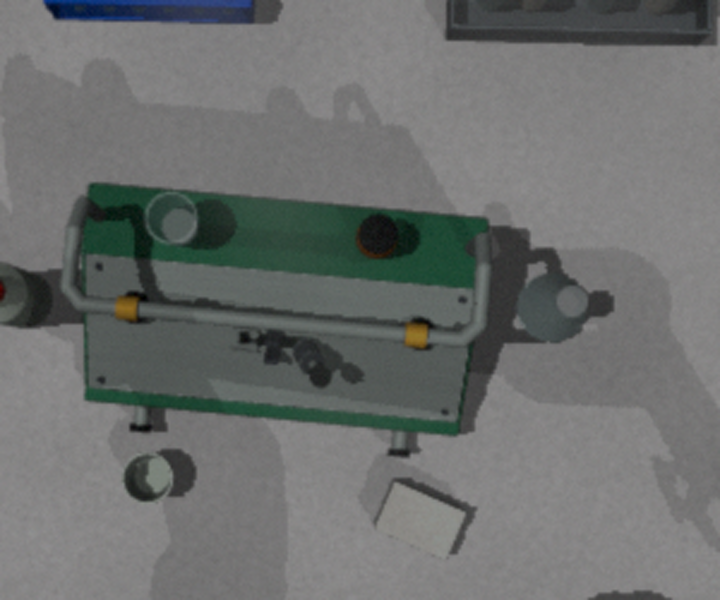

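The scene shows the green console, with the pipe arch over it. In the top crop (2.4x), the panel corners are at about (85,255), (476,287), (85,390) and (462,420), and the lever leans right with its knob at about (320,380). Next I fit the console pose.

```bash
cat > h.py <<'E'
import numpy as np,cv2
from scipy.spatial.transform import Rotation as R
from plant import *
def proj(cam,P,k=None):
    k=k or get_calibration(cam);T=np.array(k["pose"]);P=np.atleast_2d(P)
    c=(P-T[:3,3])@T[:3,:3]; c=c*[1,-1,-1]; u=c@np.array(k["camera_matrix"]).T
    return u[:,:2]/u[:,2:]
t=np.deg2rad(32)
Rp=np.array([[np.cos(t),0,-np.sin(t)],[0,1,0],[np.sin(t),0,np.cos(t)]]) # cols: panel x,y,z in console
def con(p,P): # console->world
    return np.atleast_2d(P)@R.from_euler('z',p[2]).as_matrix().T+[p[0],p[1],0]
def pan(P): # pivot-frame -> console
    return (np.atleast_2d(P)-[0,0,.07])@Rp.T+[0,0,.1]
def lev(a,r,x=0): return [x,r*np.sin(a),r*np.cos(a)]
E
python3 - <<'E'
from h import *
from scipy.optimize import least_squares
C=np.array([[85,255],[476,287],[85,390],[462,420]])/2.4+[200,60]
M=pan([[.085,.21,.07],[.085,-.21,.07],[-.085,.21,.07],[-.085,-.21,.07]])
D=np.array([[90,183],[490,218]])/2.4+[200,60]
S=np.array([[255,240],[419,232]]) # rear deck top corners in scene (right,left) rough
f=lambda p:np.r_[(proj("top",con(p,M))-C).ravel(),(proj("top",con(p,[[p[3],.215,.145],[p[3],-.215,.145]]))-D).ravel()]
s=least_squares(f,[.56,.08,-.06,.12],loss="soft_l1");p=s.x;print(p,f(p).round(1))
# lever angle: knob top in top view
lt=np.array([[320,380]])/2.4+[200,60]
for a in (-.4,-.35,-.3): print(a,proj("top",con(p,pan([lev(a,.152),lev(a,.104)])))[:]*1-0)
print(lt)
np.save("p.npy",p)
# overlay
pts=np.vstack([M,pan([lev(-.35,r) for r in (.07,.088,.12,.136,.152)]),pan([[.092,y,.19] for y in (-.185,-.1,0,.1,.185)]),pan([lev(.03,.097),lev(.31,.075)]),[[p[3],.215,.145],[p[3],-.215,.145],[p[3],.215,0],[p[3],-.215,0]]])
out=[]
for c,(x0,y0,x1,y1) in dict(top=(230,120,430,250),scene=(240,150,440,290)).items():
    a=cv2.imread(f"pics/{c}0.png")[y0:y1,x0:x1]; a=cv2.resize(a,(800,int(800*(y1-y0)/(x1-x0))*1),interpolation=cv2.INTER_CUBIC);z=800/(x1-x0)
    for u in (proj(c,con(p,pts))-[x0,y0])*z: cv2.circle(a,tuple(int(v) for v in u),4,(0,0,255),1)
    out.append(a)
o=np.vstack(out);cv2.imwrite("pics/ov.png",cv2.resize(o,None,fx=600/o.shape[0],fy=600/o.shape[0],interpolation=cv2.INTER_AREA))
cv2.imwrite("pics/ovt.png",out[0])
E
```

```text
[ 0.56688825  0.08699802 -0.05647177  0.14822496] [ 0.2 -0.1  1.3  0.3  1.8 -0.5 -1.5  0.3 -1.   0.4 -0.3 -0.5]
-0.4 [[336.80856943 217.75607468]
 [330.27428991 208.05296427]]
-0.35 [[333.94571335 218.10486263]
 [328.36991516 208.27205041]]
-0.3 [[331.02728496 218.37433903]
 [326.43191089 208.44003235]]
[[333.33333333 218.33333333]]
```

View pics/ovt.png

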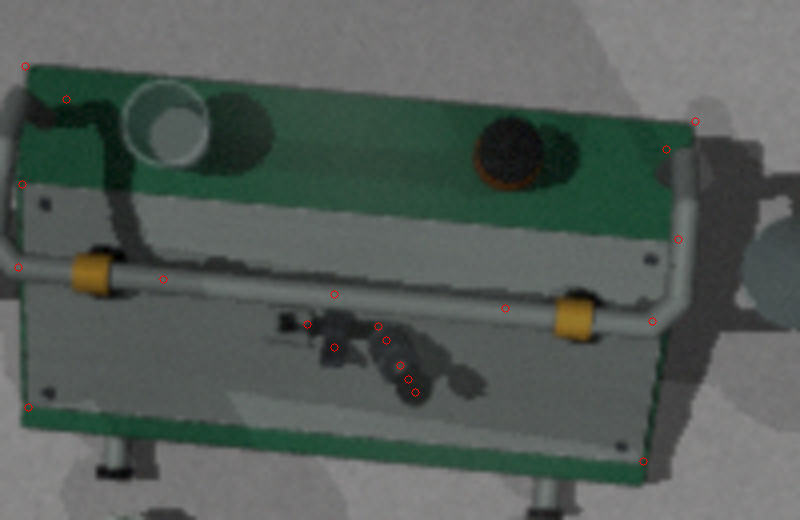

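View pics/ov.png

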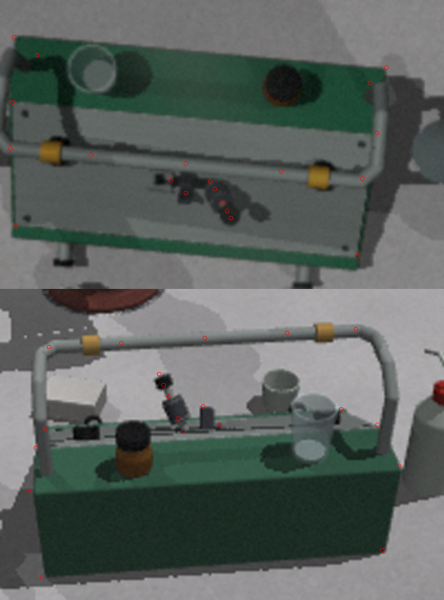

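The overlay fits to about 1 px: panel, pipe and the lever at about -0.35. The tool has to tilt about 32°, but moves only give a twist. So I'll test in free space how an out-of-reach command changes the tilt.

>>> {"name": "apply_moves", "arguments": {"targets": [{"translation": [0.48, -0.09, -0.1], "twist": 0, "hand": 1}, {"translation": [0.48, -0.09, -0.1], "twist": 0, "hand": 1}, {"translation": [0.48, -0.09, -0.1], "twist": 0, "hand": 1}, {"translation": [0.48, -0.09, -0.1], "twist": 0, "hand": 1}, {"translation": [0.48, -0.09, -0.1], "twist": 0, "hand": 1}, {"translation": [0.48, -0.09, -0.1], "twist": 0, "hand": 1}, {"translation": [0.48, -0.09, -0.1], "twist": 0, "hand": 1}]}}

```text
time: 1.4
tool_pos: [0.4531, -0.4732, 0.3239]
tool_rot: [0.0, 0.994, 0.111, 0.0]
contact_force: [0.9, -1.4, -0.7]
gripper_width: 1.002
grasp_force: 0.0
```

>>> {"name": "apply_moves", "arguments": {"targets": [{"translation": [0.25, 0.42, 0], "twist": 0, "hand": 1}, {"translation": [0.25, 0.42, 0], "twist": 0, "hand": 1}, {"translation": [0.25, 0.42, 0], "twist": 0, "hand": 1}, {"translation": [0.25, 0.42, 0], "twist": 0, "hand": 1}, {"translation": [0.25, 0.42, 0], "twist": 0, "hand": 1}, {"translation": [0.25, 0.42, 0], "twist": 0, "hand": 1}, {"translation": [0.25, 0.42, 0], "twist": 0, "hand": 1}, {"translation": [0.25, 0.42, 0], "twist": 0, "hand": 1}]}}

```text
time: 2.2
tool_pos: [0.6824, -0.7188, 0.315]
tool_rot: [0.009, 0.994, 0.111, 0.007]
contact_force: [36.2, -39.7, 39.8]
gripper_width: 0.995
grasp_force: 0.0
```

```bash
python3 -c "
from h import *
s=state();print(s['joint_pos'].round(3),s['tool_pos'].round(3),R.from_quat(np.roll(s['tool_rot'],-1)).as_matrix().round(3))"
```

```text
[-0.887  1.119  0.054  0.002  1.947  0.463] [ 0.682 -0.719  0.315] [[ 0.975  0.22   0.015]
 [ 0.22  -0.975 -0.016]
 [ 0.011  0.018 -1.   ]]
```

>>> {"name": "apply_moves", "arguments": {"targets": [{"translation": [-0.1, -0.18, 0], "twist": 0, "hand": 1}, {"translation": [-0.1, -0.18, 0], "twist": 0, "hand": 1}, {"translation": [0, 0, 0], "twist": 0, "hand": 1}]}}

```text
time: 2.5
tool_pos: [0.6544, -0.6869, 0.3055]
tool_rot: [0.002, 0.994, 0.111, 0.002]
contact_force: [0.2, -0.7, 1.2]
gripper_width: 0.997
grasp_force: 0.0
```

```bash
python3 -c "
from h import *
s=state();print(s['joint_pos'].round(3),s['tool_pos'].round(3),R.from_quat(np.roll(s['tool_rot'],-1)).as_matrix().round(3),s['contact_force'])"
```

```text
[-0.888  0.882  0.445  0.002  1.808  0.461] [ 0.654 -0.687  0.306] [[ 0.975  0.22   0.005]
 [ 0.22  -0.975 -0.003]
 [ 0.004  0.004 -1.   ]] [ 0.21289372 -0.71758408  1.22042016]
```

The out-of-reach move left a small tilt that stays commanded afterwards. So pushing against the joint-5 limit with the arm high, at the console's azimuth, should build up the forward tilt. Moving there.

>>> {"name": "apply_moves", "arguments": {"targets": [{"translation": [-0.15, -0.45, -0.15], "twist": 0, "hand": 1}, {"translation": [-0.15, -0.45, -0.15], "twist": 0, "hand": 1}, {"translation": [-0.15, -0.45, -0.15], "twist": 0, "hand": 1}, {"translation": [-0.15, -0.45, -0.15], "twist": 0, "hand": 1}, {"translation": [-0.15, -0.45, -0.15], "twist": 0, "hand": 1}, {"translation": [-0.15, -0.45, -0.15], "twist": 0, "hand": 1}, {"translation": [-0.15, -0.45, -0.15], "twist": 0, "hand": 1}, {"translation": [-0.15, -0.45, -0.15], "twist": 0, "hand": 1}]}}

```text
time: 3.3
tool_pos: [0.4586, -0.363, 0.4334]
tool_rot: [0.012, 0.994, 0.111, 0.009]
contact_force: [0.2, 0.6, 0.5]
gripper_width: 1.0
grasp_force: 0.0
```

```bash
python3 -c "
from h import *
s=state();print(s['joint_pos'].round(3),s['tool_pos'].round(3))"
```

```text
[-0.797 -0.105  1.473 -0.     1.742  0.552] [ 0.459 -0.363  0.433]
```

>>> {"name": "apply_moves", "arguments": {"targets": [{"translation": [0, 0, -0.45], "twist": -1, "hand": 1}, {"translation": [0, 0, -0.45], "twist": -1, "hand": 1}, {"translation": [0, 0, -0.45], "twist": -1, "hand": 1}, {"translation": [0, 0, -0.45], "twist": -1, "hand": 1}, {"translation": [0, 0, -0.45], "twist": -1, "hand": 1}, {"translation": [0, 0, -0.45], "twist": -1, "hand": 1}, {"translation": [0, 0, -0.3], "twist": -1, "hand": 1}, {"translation": [0, 0, 0], "twist": -1, "hand": 1}]}}

```text
time: 4.1
tool_pos: [0.4523, -0.357, 0.7382]
tool_rot: [0.02, 0.871, 0.491, 0.005]
contact_force: [-0.6, -0.5, 0.4]
gripper_width: 0.996
grasp_force: 0.0
```

```bash
cat > st.py <<'E'
from h import *
s=state();M=R.from_quat(np.roll(s['tool_rot'],-1)).as_matrix();print(s['time'],s['joint_pos'].round(3),s['tool_pos'].round(4));print(M.round(3),s['contact_force'].round(1))
E
python3 st.py
```

```text
4.1 [-0.797  0.097  0.748 -0.     2.256 -0.253] [ 0.4523 -0.357   0.7382]
[[ 0.518  0.855  0.028]
 [ 0.855 -0.518 -0.029]
 [-0.01   0.039 -0.999]] [-0.6 -0.5  0.4]
```

>>> {"name": "apply_moves", "arguments": {"targets": [{"translation": [0.41, -0.25, 0], "twist": -1, "hand": 1}, {"translation": [0.43, -0.21, 0], "twist": -1, "hand": 1}, {"translation": [0.45, -0.16, 0], "twist": -1, "hand": 1}, {"translation": [0.465, -0.12, 0], "twist": -1, "hand": 1}, {"translation": [0.475, -0.07, 0], "twist": -0.9, "hand": 1}, {"translation": [0.48, -0.03, 0], "twist": 0, "hand": 1}, {"translation": [0.45, -0.03, 0], "twist": 0, "hand": 1}]}}

```text
time: 4.8
tool_pos: [0.4518, -0.024, 0.727]
tool_rot: [0.015, 0.728, 0.686, 0.003]
contact_force: [0.2, -0.1, 1.1]
gripper_width: 0.996
grasp_force: 0.0
```

```bash
python3 st.py
```

```text
4.8 [-0.211 -0.196  1.051 -0.016  2.259 -0.162] [ 0.4518 -0.024   0.727 ]
[[ 0.059  0.998  0.025]
 [ 0.998 -0.059 -0.018]
 [-0.016  0.026 -1.   ]] [ 0.2 -0.1  1.1]
```

>>> {"name": "apply_moves", "arguments": {"targets": [{"translation": [0.37, -0.02, -0.2], "twist": 0, "hand": 1}, {"translation": [0.37, -0.02, -0.2], "twist": 0, "hand": 1}, {"translation": [0, -0.1, -0.4], "twist": 0, "hand": 1}, {"translation": [0, -0.1, -0.4], "twist": 0, "hand": 1}, {"translation": [0, -0.1, -0.4], "twist": 0, "hand": 1}, {"translation": [0, -0.1, -0.4], "twist": 0, "hand": 1}]}}

```text
time: 5.4
tool_pos: [0.4067, 0.0532, 0.9061]
tool_rot: [0.023, 0.727, 0.686, 0.012]
contact_force: [0.3, 0.4, -0.8]
gripper_width: 0.998
grasp_force: 0.0
```

```bash
python3 st.py
```

```text
5.4 [-0.042  0.068  0.404 -0.031  2.62  -0.011] [0.4067 0.0532 0.9061]
[[ 0.059  0.997  0.049]
 [ 0.998 -0.058 -0.017]
 [-0.015  0.05  -0.999]] [ 0.3  0.4 -0.8]
```

>>> {"name": "apply_moves", "arguments": {"targets": [{"translation": [0, -0.3, -0.8], "twist": 0, "hand": 1}, {"translation": [0, -0.3, -0.8], "twist": 0, "hand": 1}, {"translation": [0, -0.3, -0.8], "twist": 0, "hand": 1}]}}

```text
time: 5.7
tool_pos: [0.3431, 0.0573, 0.9397]
tool_rot: [0.056, 0.726, 0.684, 0.042]
contact_force: [0.5, 0.7, -0.2]
gripper_width: 1.0
grasp_force: 0.0
```

```bash
python3 st.py
```

```text
5.7 [-0.035 -0.026  0.408 -0.038  2.62  -0.011] [0.3431 0.0573 0.9397]
[[ 0.059  0.989  0.139]
 [ 0.998 -0.057 -0.024]
 [-0.016  0.14  -0.99 ]] [ 0.5  0.7 -0.2]
```

>>> {"name": "apply_moves", "arguments": {"targets": [{"translation": [0, -0.4, -0.8], "twist": 0, "hand": 1}, {"translation": [0, -0.4, -0.8], "twist": 0, "hand": 1}, {"translation": [0, -0.4, -0.8], "twist": 0, "hand": 1}, {"translation": [0, -0.4, -0.8], "twist": 0, "hand": 1}, {"translation": [0, -0.4, -0.8], "twist": 0, "hand": 1}, {"translation": [0, -0.4, -0.8], "twist": 0, "hand": 1}]}}

```text
time: 6.3
tool_pos: [0.1825, 0.078, 0.988]
tool_rot: [0.127, 0.718, 0.677, 0.104]
contact_force: [-0.1, 1.1, 0.4]
gripper_width: 1.0
grasp_force: 0.0
```

```bash
python3 st.py
```

```text
6.3 [ 0.136 -0.241  0.438 -0.17   2.619  0.034] [0.1825 0.078  0.988 ]
[[ 0.063  0.945  0.322]
 [ 0.998 -0.052 -0.041]
 [-0.022  0.324 -0.946]] [-0.1  1.1  0.4]
```

>>> {"name": "apply_moves", "arguments": {"targets": [{"translation": [0.0, -0.3, -0.9], "twist": 0, "hand": 1}, {"translation": [0.0, -0.3, -0.9], "twist": 0, "hand": 1}, {"translation": [0.0, -0.3, -0.9], "twist": 0, "hand": 1}]}}

```text
time: 6.6
tool_pos: [0.1182, 0.0892, 1.0107]
tool_rot: [0.159, 0.711, 0.671, 0.137]
contact_force: [-0.5, 0.8, -1.3]
gripper_width: 1.004
grasp_force: 0.0
```

```bash
python3 st.py
```

```text
6.6 [ 0.616 -0.241  0.364 -0.574  2.62   0.118] [0.1182 0.0892 1.0107]
[[ 0.063  0.911  0.408]
 [ 0.998 -0.049 -0.043]
 [-0.019  0.41  -0.912]] [-0.5  0.8 -1.3]
```

>>> {"name": "apply_moves", "arguments": {"targets": [{"translation": [0.0, 0.45, -0.9], "twist": 0, "hand": 1}, {"translation": [0.0, 0.45, -0.9], "twist": 0, "hand": 1}, {"translation": [0.0, 0.45, -0.9], "twist": 0, "hand": 1}]}}

```text
time: 6.9
tool_pos: [0.1319, 0.0968, 1.0492]
tool_rot: [0.194, 0.702, 0.665, 0.167]
contact_force: [-13.1, 1.2, 26.9]
gripper_width: 1.0
grasp_force: 0.0
```

```bash
python3 st.py
```

```text
6.9 [ 0.781 -0.046  0.055 -0.872  2.619 -0.035] [0.1319 0.0968 1.0492]
[[ 0.06   0.869  0.492]
 [ 0.998 -0.04  -0.05 ]
 [-0.024  0.494 -0.869]] [-13.1   1.2  26.9]
```

```bash
cat >> h.py <<'E'
def tool(): 
    s=state();return s,np.array(s['tool_pos']),R.from_quat(np.roll(s['tool_rot'],-1)).as_matrix()
def tgt(a,r,M,g=.003):
    p=np.load("p.npy"); return con(p,pan(lev(a,r)))[0]-g*M[:,2]
E
python3 - <<'E'
from h import *
s,P,M=tool()
p=np.load("p.npy");Rw=R.from_euler('z',p[2]).as_matrix()@Rp
print("tool axes in panel axes",(Rw.T@M).round(3))
T=tgt(-.35,.108,M);W=T-.12*M[:,2]
print(T,W,"delta tool mm",(M.T@(W-P)*1000).round(1))
E
```

```text
tool axes in panel axes [[-0.01   0.999 -0.042]
 [ 1.     0.009 -0.022]
 [-0.022 -0.042 -0.999]]
[0.54668167 0.05111565 0.12928057] [0.48765012 0.05714884 0.23358242] delta tool mm [  1.2 -92.3 885.9]
```

>>> {"name": "apply_moves", "arguments": {"targets": [{"translation": [0.0, 0.0, 0.3], "twist": 0, "hand": 1}, {"translation": [0.0, -0.05, 0.45], "twist": 0, "hand": 1}, {"translation": [0.0, -0.05, 0.45], "twist": 0, "hand": 1}, {"translation": [0.0, -0.05, 0.45], "twist": 0, "hand": 1}, {"translation": [0.0, -0.05, 0.45], "twist": 0, "hand": 1}, {"translation": [0.0, -0.05, 0.45], "twist": 0, "hand": 1}, {"translation": [0.0, -0.05, 0.45], "twist": 0, "hand": 1}, {"translation": [0.0, -0.05, 0.45], "twist": 0, "hand": 1}]}}

```text
time: 7.7
tool_pos: [0.2652, 0.0784, 0.7506]
tool_rot: [0.199, 0.701, 0.664, 0.165]
contact_force: [-0.1, 0.2, 1.1]
gripper_width: 1.0
grasp_force: 0.0
```

```bash
cat > go.py <<'E'
from h import *
import sys
s,P,M=tool();a,r,b=map(float,sys.argv[1:4])
T=tgt(a,r,M)-b*M[:,2];Rw=R.from_euler('z',np.load("p.npy")[2]).as_matrix()@Rp
print(s['time'],s['joint_pos'].round(2),P.round(4),s['contact_force'].round(1),"w",round(float(s['gripper_width']),3));print("tool in panel",(Rw.T@M).round(3).tolist());print("delta tool mm",(M.T@(T-P)*1000).round(1))
E
python3 go.py -.35 .108 .12
```

```text
7.7 [ 0.14 -0.77  1.41 -0.14  1.98  0.1 ] [0.2652 0.0784 0.7506] [-0.1  0.2  1.1] w 1.0
tool in panel [[-0.012, 0.999, -0.036], [0.999, 0.011, -0.031], [-0.031, -0.037, -0.999]]
delta tool mm [ 10.8 -64.8 559.5]
```

>>> {"name": "apply_moves", "arguments": {"targets": [{"translation": [0.0, 0.2, 0.4], "twist": 0, "hand": 1}, {"translation": [0.02, 0.2, 0.4], "twist": 0, "hand": 1}, {"translation": [0.02, 0.1, 0.45], "twist": 0, "hand": 1}, {"translation": [0.02, 0.0, 0.45], "twist": 0, "hand": 1}, {"translation": [0.02, -0.1, 0.45], "twist": 0, "hand": 1}, {"translation": [0.02, -0.2, 0.45], "twist": 0, "hand": 1}, {"translation": [0.02, -0.3, 0.4], "twist": 0, "hand": 1}]}}

```text
time: 8.4
tool_pos: [0.4063, 0.0733, 0.4841]
tool_rot: [0.198, 0.701, 0.665, 0.164]
contact_force: [-0.4, -0.1, -0.3]
gripper_width: 0.998
grasp_force: 0.0
```

```bash
python3 go.py -.35 .108 .12
```

```text
8.4 [ 0.05 -0.81  1.94 -0.09  1.5   0.09] [0.4063 0.0733 0.4841] [-0.4 -0.1 -0.3] w 0.998
tool in panel [[-0.013, 0.999, -0.039], [0.999, 0.011, -0.032], [-0.032, -0.039, -0.999]]
delta tool mm [ -1.5 -53.4 258.5]
```

>>> {"name": "apply_moves", "arguments": {"targets": [{"translation": [0.0, -0.1, 0.45], "twist": 0, "hand": 1}, {"translation": [0.0, -0.1, 0.45], "twist": 0, "hand": 1}, {"translation": [0.0, -0.1, 0.45], "twist": 0, "hand": 1}, {"translation": [0.0, -0.1, 0.45], "twist": 0, "hand": 1}, {"translation": [0.0, -0.1, 0.3], "twist": 0, "hand": 1}, {"translation": [0.0, 0, 0.1], "twist": 0, "hand": 1}, {"translation": [0.0, 0, 0], "twist": 0, "hand": 1}]}}

```text
time: 9.1
tool_pos: [0.4715, 0.0622, 0.27]
tool_rot: [0.198, 0.701, 0.665, 0.163]
contact_force: [-0.4, -0.3, 1.0]
gripper_width: 0.993
grasp_force: 0.0
```

```bash
python3 go.py -.35 .108 .12; python3 - <<'E'
from h import *
k=get_calibration("wrist");f=grab_frame("wrist");cv2.imwrite("pics/w1r.png",f[:,:,::-1])
for q in ("collar_mid","lever_top","gate_top","clip","steam_pipe"):
    r=recognise("wrist",q);print(q,[(np.round(d["point"],4).tolist(),round(d["score"],2)) for d in r[:2]])
p=np.load("p.npy")
o=f[:,:,::-1].copy()
for a,c in ((-.35,(0,0,255)),):
  for u in proj("wrist",con(p,pan([lev(a,r) for r in (.088,.12,.136,.152)]+[lev(.03,.097),lev(.31,.075),[.085,.21,.07],[.085,-.21,.07],[-.085,.21,.07],[-.085,-.21,.07],[.092,-.1,.19],[.092,.1,.19]])),k): cv2.circle(o,tuple(int(v) for v in u),4,c,1);print(u.round(0))
cv2.imwrite("pics/w1.png",o)
E
```

```text
9.1 [ 0.01 -0.68  2.22 -0.07  1.09  0.08] [0.4715 0.0622 0.27  ] [-0.4 -0.3  1. ] w 0.993
tool in panel [[-0.013, 0.999, -0.04], [0.999, 0.012, -0.032], [-0.031, -0.041, -0.999]]
delta tool mm [-1.6 -3.9 39.9]
collar_mid [([0.5492, 0.0546, 0.1294], 0.82)]
lever_top [([0.6027, -0.2142, 0.0578], 0.58), ([0.5375, 0.049, 0.1417], 0.56)]
gate_top [([0.5708, 0.0981, 0.1056], 0.71)]
clip [([0.5662, 0.0981, 0.1027], 0.88)]
steam_pipe [([0.5772, 0.1231, 0.2522], 0.62), ([0.548, 0.0557, 0.1341], 0.31)]
[317. 173.]
[316. 192.]
[315. 202.]
[314. 214.]
[317. 145.]
[318. 122.]
[ 422. -107.]
[379. 300.]
[ 221. -104.]
[255. 296.]
[422. 294.]
[471.   8.]
```

View pics/w1.png

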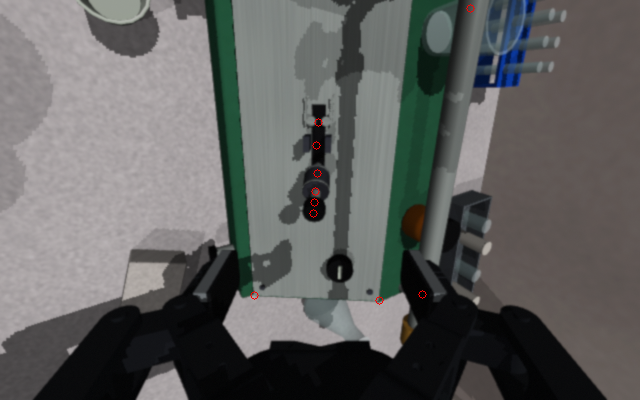

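The wrist view confirms the model. The collar and knob are at about (316,190) and (314,208), within about 2 px of the predictions, and the pipe is clear on the right. Advancing with the hand partly open.

>>> {"name": "apply_moves", "arguments": {"targets": [{"translation": [-0.01, -0.04, 0.2], "twist": 0, "hand": 0.65}, {"translation": [0, 0, 0.4], "twist": 0, "hand": 0.65}, {"translation": [0, 0, 0.4], "twist": 0, "hand": 0.65}, {"translation": [0, 0, 0.2], "twist": 0, "hand": 0.65}, {"translation": [0, 0, 0], "twist": 0, "hand": 0.65}, {"translation": [0, 0, 0], "twist": 0, "hand": 0.65}]}}

```text
time: 10.0
tool_pos: [0.5284, 0.0543, 0.166]
tool_rot: [0.198, 0.701, 0.665, 0.164]
contact_force: [0.6, -0.7, 1.0]
gripper_width: 0.654
grasp_force: 0.0
```

```bash
python3 go.py -.35 .110 0; python3 - <<'E'
from h import *
k=get_calibration("wrist");f=grab_frame("wrist");p=np.load("p.npy")
o=f[:,:,::-1].copy()
for u in proj("wrist",con(p,pan([lev(-.35,r) for r in (.088,.12,.136,.152)]+[lev(.03,.097),lev(.31,.075)])),k): cv2.circle(o,tuple(int(v) for v in u),4,(0,0,255),1)
cv2.imwrite("pics/w2.png",o)
E
```

```text
10.0 [-0.01 -0.41  2.22 -0.07  0.81  0.08] [0.5284 0.0543 0.166 ] [ 0.6 -0.7  1. ] w 0.654
tool in panel [[-0.013, 0.999, -0.038], [0.999, 0.012, -0.032], [-0.031, -0.039, -0.999]]
delta tool mm [-1.5 -2.3 39.2]
```

View pics/w2.png

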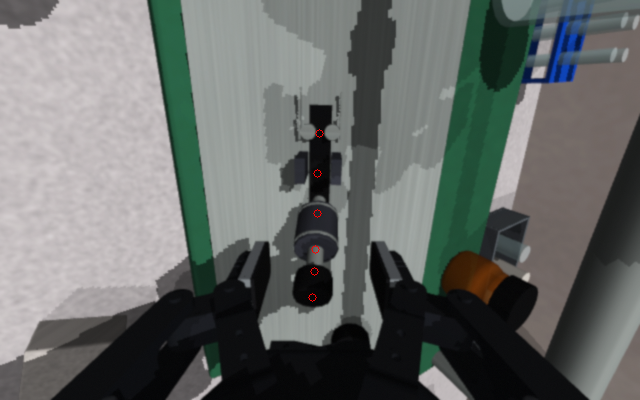

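>>> {"name": "apply_moves", "arguments": {"targets": [{"translation": [-0.015, -0.02, 0.2], "twist": 0, "hand": 0.65}, {"translation": [0, 0, 0.19], "twist": 0, "hand": 0.65}, {"translation": [0, 0, 0], "twist": 0, "hand": 0.65}, {"translation": [0, 0, 0], "twist": 0, "hand": 0.2}, {"translation": [0, 0, 0], "twist": 0, "hand": 0.2}, {"translation": [0, 0, 0], "twist": 0, "hand": 0.2}, {"translation": [0, 0, 0], "twist": 0, "hand": 0.2}]}}

```text
time: 10.75
tool_pos: [0.5453, 0.0502, 0.1321]
tool_rot: [0.199, 0.701, 0.665, 0.164]
contact_force: [-10.7, -2.5, 6.6]
gripper_width: 0.311
grasp_force: 58.2
```

```bash
python3 go.py -.35 .110 0
```

```text
10.75 [-0.02 -0.31  2.21 -0.08  0.72  0.08] [0.5453 0.0502 0.1321] [-10.7  -2.5   6.6] w 0.311
tool in panel [[-0.013, 0.999, -0.038], [0.999, 0.012, -0.033], [-0.032, -0.039, -0.999]]
delta tool mm [ 0.4 -0.3  1.2]
```

>>> {"name": "apply_moves", "arguments": {"targets": [{"translation": [-0.016, -0.002, -0.04], "twist": 0, "hand": 0.2}, {"translation": [-0.016, -0.002, -0.04], "twist": 0, "hand": 0.2}, {"translation": [-0.016, -0.002, -0.04], "twist": 0, "hand": 0.2}, {"translation": [0, 0, 0], "twist": 0, "hand": 0.2}]}}

```text
time: 11.15
tool_pos: [0.5389, 0.0466, 0.1414]
tool_rot: [0.199, 0.701, 0.665, 0.165]
contact_force: [5.0, 1.6, -6.2]
gripper_width: 0.31
grasp_force: 59.4
```

```bash
python3 go.py -.35 .123 0; python3 - <<'E'
from h import *
for c,(x0,y0,x1,y1) in dict(scene=(290,160,390,235)).items():
    cv2.imwrite("pics/s3.png",cv2.resize(grab_frame(c)[y0:y1,x0:x1,::-1],None,fx=5,fy=5,interpolation=cv2.INTER_CUBIC))
cv2.imwrite("pics/w3.png",grab_frame("wrist")[:,:,::-1])
E
```

```text
11.15 [-0.03 -0.34  2.22 -0.07  0.75  0.06] [0.5389 0.0466 0.1414] [ 5.   1.6 -6.2] w 0.31
tool in panel [[-0.012, 0.999, -0.037], [0.999, 0.011, -0.031], [-0.031, -0.037, -0.999]]
delta tool mm [-0.1 -0.1  0.1]
```

View pics/w3.png

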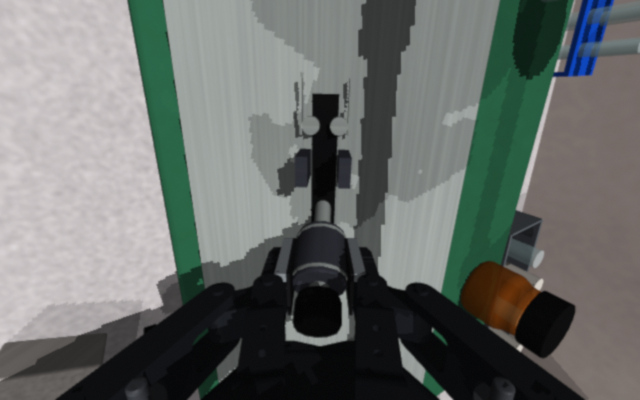

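The rod is bare below the raised collar at about (322,210), so it is up about 12 mm, and the 8 N reading matches the spring. Next is the arc.

```bash
python3 - <<'E'
from h import *
s,P,M=tool()
A=[-.35,-.27,-.18,-.09,0,.09,.18,.26,.33,.40]
T=np.array([tgt(a,.1235,M) for a in A]);T[0]=P
print((np.diff(T,axis=0)@M*10).round(3).tolist())
E
```

```text
[[0.089, -0.002, -0.039], [0.107, 0.0, -0.028], [0.11, 0.001, -0.018], [0.111, 0.001, -0.008], [0.111, 0.001, 0.002], [0.11, 0.002, 0.012], [0.097, 0.002, 0.019], [0.083, 0.002, 0.023], [0.082, 0.002, 0.028]]
```

>>> {"name": "apply_moves", "arguments": {"targets": [{"translation": [0.045, 0, -0.02], "twist": 0, "hand": 0.2}, {"translation": [0.045, 0, -0.019], "twist": 0, "hand": 0.2}, {"translation": [0.053, 0, -0.014], "twist": 0, "hand": 0.2}, {"translation": [0.053, 0, -0.014], "twist": 0, "hand": 0.2}, {"translation": [0.11, 0, -0.018], "twist": 0, "hand": 0.2}, {"translation": [0, 0, 0], "twist": 0, "hand": 0.2}]}}

```text
time: 11.85
tool_pos: [0.537, 0.0775, 0.1475]
tool_rot: [0.199, 0.701, 0.665, 0.164]
contact_force: [6.6, -1.7, -5.4]
gripper_width: 0.311
grasp_force: 59.4
```

```bash
python3 go.py -.09 .1235 0
```

```text
11.85 [ 0.05 -0.34  2.21 -0.12  0.76  0.16] [0.537  0.0775 0.1475] [ 6.6 -1.7 -5.4] w 0.311
tool in panel [[-0.014, 0.999, -0.037], [0.999, 0.013, -0.033], [-0.032, -0.037, -0.999]]
delta tool mm [ 0.2 -0.3 -0.2]
```

Tracking is good. I continue over the gate to the clip.

>>> {"name": "apply_moves", "arguments": {"targets": [{"translation": [0.055, 0, -0.006], "twist": 0, "hand": 0.2}, {"translation": [0.055, 0, -0.005], "twist": 0, "hand": 0.2}, {"translation": [0.055, 0, 0.001], "twist": 0, "hand": 0.2}, {"translation": [0.055, 0, 0.001], "twist": 0, "hand": 0.2}, {"translation": [0.055, 0, 0.006], "twist": 0, "hand": 0.2}, {"translation": [0.055, 0, 0.006], "twist": 0, "hand": 0.2}, {"translation": [0, 0, 0], "twist": 0, "hand": 0.2}]}}

```text
time: 12.55
tool_pos: [0.5396, 0.11, 0.1465]
tool_rot: [0.2, 0.7, 0.665, 0.164]
contact_force: [4.8, -2.2, -3.1]
gripper_width: 0.308
grasp_force: 59.3
```

```bash
python3 go.py .18 .1235 0
```

```text
12.55 [ 0.12 -0.31  2.18 -0.18  0.76  0.27] [0.5396 0.11   0.1465] [ 4.8 -2.2 -3.1] w 0.308
tool in panel [[-0.015, 0.999, -0.036], [0.999, 0.014, -0.033], [-0.032, -0.037, -0.999]]
delta tool mm [ 0.8 -0.3  0. ]
```

>>> {"name": "apply_moves", "arguments": {"targets": [{"translation": [0.05, 0, 0.0], "twist": 0, "hand": 0.2}, {"translation": [0.055, 0, 0.009], "twist": 0, "hand": 0.2}, {"translation": [0.042, 0, 0.011], "twist": 0, "hand": 0.2}, {"translation": [0.042, 0, 0.011], "twist": 0, "hand": 0.2}, {"translation": [0.042, 0, 0.014], "twist": 0, "hand": 0.2}, {"translation": [0.042, 0, 0.014], "twist": 0, "hand": 0.2}, {"translation": [0, 0, 0], "twist": 0, "hand": 0.2}]}}

```text
time: 13.25
tool_pos: [0.5439, 0.1383, 0.1407]
tool_rot: [0.198, 0.701, 0.665, 0.165]
contact_force: [-0.2, 6.5, 0.3]
gripper_width: 0.199
grasp_force: 3.4
```

```bash
python3 go.py .40 .1235 0
```

```text
13.25 [ 0.18 -0.26  2.16 -0.22  0.75  0.36] [0.5439 0.1383 0.1407] [-0.2  6.5  0.3] w 0.199
tool in panel [[-0.013, 0.999, -0.037], [0.999, 0.012, -0.03], [-0.029, -0.038, -0.999]]
delta tool mm [-1.7  0.5  1.5]
```

```bash
python3 - <<'E'
from h import *
a=grab_frame("wrist")[:,:,::-1];b=cv2.resize(grab_frame("scene")[150:250,270:430,::-1],(640,400),interpolation=cv2.INTER_CUBIC)
cv2.imwrite("pics/w4.png",cv2.resize(np.vstack([a,b]),(480,600),interpolation=cv2.INTER_AREA))
E
```

```text
(no output)
```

View pics/w4.png

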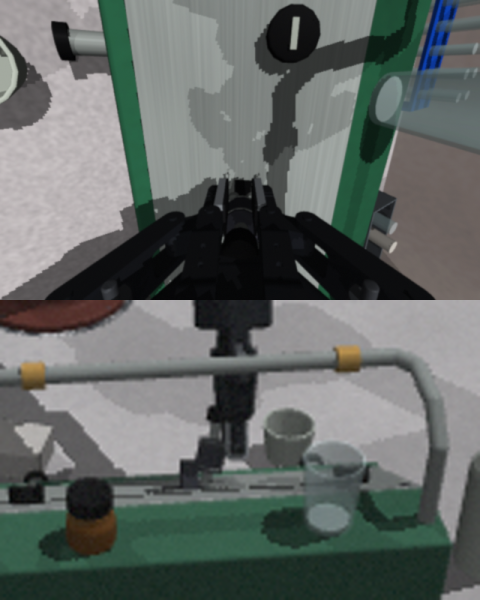

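Past the clip's first resistance the collar slipped out of the pads: the lever is left behind on the right and the fingers are closed ahead of it. I'll open, back off and re-measure.

>>> {"name": "apply_moves", "arguments": {"targets": [{"translation": [0, 0, 0], "twist": 0, "hand": 0.7}, {"translation": [0, 0, 0], "twist": 0, "hand": 0.7}, {"translation": [0, 0, 0], "twist": 0, "hand": 0.7}, {"translation": [0, 0, -0.3], "twist": 0, "hand": 0.7}, {"translation": [0, 0, -0.3], "twist": 0, "hand": 0.7}, {"translation": [0, 0, 0], "twist": 0, "hand": 0.7}]}}

```text
time: 13.95
tool_pos: [0.5148, 0.1413, 0.1962]
tool_rot: [0.2, 0.7, 0.664, 0.167]
contact_force: [0.3, 1.4, -0.3]
gripper_width: 0.696
grasp_force: 0.0
```

```bash
python3 go.py .3 .1235 0; python3 - <<'E'
from h import *
k=get_calibration("wrist");f=grab_frame("wrist");p=np.load("p.npy")
o=f[:,:,::-1].copy()
for a,c in ((.2,(0,0,255)),(.3,(0,255,255))):
  for u in proj("wrist",con(p,pan([lev(a,r) for r in (.088,.12,.136,.152)]+[lev(.03,.097)])),k): cv2.circle(o,tuple(int(v) for v in u),4,c,1)
cv2.imwrite("pics/w5.png",o)
for q in ("collar_mid","lever_top"):
    r=recognise("wrist",q);print(q,[(np.round(d["point"],4).tolist(),round(d["score"],2)) for d in r[:2]])
E
```

```text
13.95 [ 0.21 -0.41  2.17 -0.21  0.89  0.35] [0.5148 0.1413 0.1962] [ 0.3  1.4 -0.3] w 0.696
tool in panel [[-0.013, 0.999, -0.032], [0.999, 0.012, -0.03], [-0.03, -0.032, -0.999]]
delta tool mm [-12.9  -2.4  60.3]
collar_mid [([0.5528, 0.1231, 0.1341], 0.98)]
lever_top [([0.5347, 0.1293, 0.1629], 0.59)]
```

View pics/w5.png

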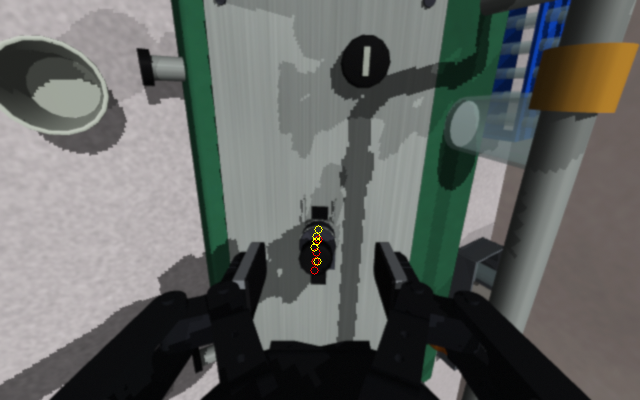

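The lever now stands at roughly 0.2 to 0.3, clear of the fingers, with the knob near (317,255). I'll get the angle and collar height numerically.

```bash
python3 - <<'E'
from h import *
p=np.load("p.npy");Rw=R.from_euler('z',p[2]).as_matrix()@Rp;piv=con(p,pan([0,0,0]))[0]
for X in ([0.5528,.1231,.1341],[.5347,.1293,.1629]):
    v=Rw.T@(np.array(X)-piv);print(v.round(4),"ang",np.arctan2(v[1],v[2]).round(3),"r",np.hypot(v[1],v[2]).round(4))
for c in ("wrist","top","scene"):
    k=get_calibration(c);f=grab_frame(c)
    for q in ("lever_top","collar_mid","lever"):
        for d in regions_of(c,q)[:1]:
            m=d["pixels"];ys,xs=np.nonzero(m);print(c,q,round(d["score"],2),"cen",xs.mean().round(1),ys.mean().round(1),"box",xs.min(),xs.max(),ys.min(),ys.max(),"n",m.sum())
    for a in (.18,.24,.30,.36): print(a,proj(c,con(p,pan([lev(a,.152),lev(a,.144),lev(a,.136),lev(a,.104),lev(a,.116)])),k).round(1).tolist())
E
```

```text
[0.0044 0.0352 0.1075] ang 0.317 r 0.1131
[0.0041 0.0404 0.1416] ang 0.278 r 0.1473
wrist collar_mid 0.86 cen 323.5 235.0 box 303 343 220 254 n 814
wrist lever 0.92 cen 322.9 249.1 box 304 342 221 278 n 1861
0.18 [[321.1, 278.3], [321.5, 272.5], [321.9, 267.2], [323.2, 249.9], [322.7, 255.8]]
0.24 [[321.4, 264.1], [321.8, 259.7], [322.2, 255.6], [323.3, 242.2], [322.9, 246.7]]
0.3 [[321.8, 249.5], [322.1, 246.4], [322.5, 243.6], [323.5, 234.3], [323.2, 237.5]]
0.36 [[322.2, 234.6], [322.5, 232.9], [322.8, 231.4], [323.7, 226.3], [323.4, 228.0]]
top lever_top 0.72 cen 302.7 208.5 box 296 310 200 218 n 152
top collar_mid 0.45 cen 304.8 205.7 box 298 310 200 213 n 111
top lever 0.5 cen 302.8 208.5 box 296 310 200 218 n 187
0.18 [[302.1, 216.8], [303.0, 215.2], [303.9, 213.6], [307.3, 207.4], [306.0, 209.7]]
0.24 [[298.6, 216.1], [299.7, 214.5], [300.8, 213.0], [305.0, 206.9], [303.4, 209.2]]
0.3 [[295.2, 215.3], [296.5, 213.8], [297.8, 212.3], [302.7, 206.4], [300.9, 208.6]]
0.36 [[291.9, 214.4], [293.4, 212.9], [294.9, 211.5], [300.5, 205.8], [298.4, 207.9]]
scene lever_top 0.53 cen 340.5 198.1 box 336 346 185 210 n 162
scene collar_mid 0.51 cen 340.0 201.5 box 336 344 196 207 n 91
scene lever 0.61 cen 340.6 197.9 box 335 346 185 211 n 193
0.18 [[338.6, 184.4], [338.3, 187.1], [337.9, 189.8], [336.5, 200.7], [337.0, 196.6]]
0.24 [[341.7, 184.8], [341.2, 187.5], [340.7, 190.2], [338.6, 201.0], [339.4, 197.0]]
0.3 [[344.7, 185.5], [344.0, 188.2], [343.4, 190.8], [340.7, 201.4], [341.7, 197.5]]
0.36 [[347.7, 186.3], [346.9, 188.9], [346.0, 191.6], [342.7, 202.0], [344.0, 198.1]]
```

Lever angle is about 0.26, against the clip, and the collar appears down. To avoid slipping again, I'll turn the hand 90° so a finger sits on each side of the collar along the sweep. The camera goes to the down-slope side.

>>> {"name": "apply_moves", "arguments": {"targets": [{"translation": [0, 0, -0.2], "twist": -1, "hand": 0.7}, {"translation": [0, 0, 0], "twist": -1, "hand": 0.7}, {"translation": [0, 0, 0], "twist": -1, "hand": 0.7}, {"translation": [0, 0, 0], "twist": -1, "hand": 0.7}, {"translation": [0, 0, 0], "twist": -1, "hand": 0.7}, {"translation": [0, 0, 0], "twist": -1, "hand": 0.7}, {"translation": [0, 0, 0], "twist": -1, "hand": 0.7}, {"translation": [0, 0, 0], "twist": -1, "hand": 0.7}]}}

```text
time: 15.5
tool_pos: [0.5037, 0.142, 0.2089]
tool_rot: [0.247, 0.385, 0.886, 0.073]
contact_force: [0.5, 0.6, 0.1]
gripper_width: 0.7
grasp_force: 0.0
```

>>> {"name": "apply_moves", "arguments": {"targets": [{"translation": [0, 0, 0], "twist": -1, "hand": 0.7}, {"translation": [0, 0, 0], "twist": -1, "hand": 0.7}, {"translation": [0, 0, 0], "twist": -1, "hand": 0.7}, {"translation": [0, 0, 0], "twist": -1, "hand": 0.7}, {"translation": [0, 0, 0], "twist": -1, "hand": 0.7}, {"translation": [0, 0, 0], "twist": -1, "hand": 0.7}, {"translation": [0, 0, 0], "twist": -1, "hand": 0.7}, {"translation": [0, 0, 0], "twist": -0.7, "hand": 0.7}]}}

```text
time: 16.3
tool_pos: [0.5037, 0.142, 0.2089]
tool_rot: [0.256, 0.024, 0.966, -0.024]
contact_force: [-0.7, -0.6, -0.2]
gripper_width: 0.701
grasp_force: 0.0
```

```bash
python3 go.py .26 .119 0; python3 - <<'E'
from h import *
p=np.load("p.npy");k=get_calibration("wrist");f=grab_frame("wrist");o=f[:,:,::-1].copy()
for q in ("lever_top","collar_mid","lever"):
  for d in regions_of("wrist",q)[:1]:
    m=d["pixels"];ys,xs=np.nonzero(m);print(q,round(d["score"],2),"box",xs.min(),xs.max(),ys.min(),ys.max(),"n",m.sum())
for a,c in ((.26,(0,0,255)),):
  u=proj("wrist",con(p,pan([lev(a,r) for r in (.088,.12,.136,.152)]+[lev(.03,.097),lev(.31,.075)])),k);print(u.round(0).tolist())
  for v in u: cv2.circle(o,tuple(int(x) for x in v),3,c,1)
cv2.imwrite("pics/w6.png",np.hstack([cv2.resize(o[100:400,170:470],(600,600),interpolation=cv2.INTER_CUBIC)]))
E
```

```text
16.3 [ 0.21 -0.45  2.18 -0.2   0.93 -1.23] [0.5037 0.142  0.2089] [-0.7 -0.6 -0.2] w 0.701
tool in panel [[-0.999, -0.016, -0.039], [-0.015, 0.999, -0.032], [0.039, -0.031, -0.999]]
delta tool mm [ -1.4 -18.2  80. ]
lever_top 0.93 box 274 315 188 244 n 1718
collar_mid 0.57 box 274 313 186 223 n 836
lever 0.95 box 274 316 188 244 n 1760
[[292.0, 202.0], [297.0, 214.0], [300.0, 222.0], [304.0, 231.0], [266.0, 206.0], [294.0, 198.0]]
```

View pics/w6.png

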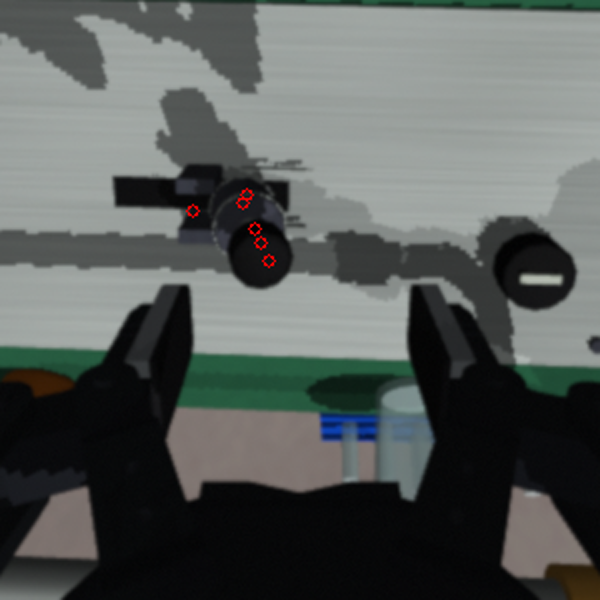

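The lever is at about 0.245, with the collar essentially down beside the lugs. The knob is at crop (260,255), with a finger free on each side. Now descend and grip left and right.

>>> {"name": "apply_moves", "arguments": {"targets": [{"translation": [0, -0.22, 0], "twist": 0, "hand": 0.7}, {"translation": [0, 0, 0.3], "twist": 0, "hand": 0.7}, {"translation": [0, 0, 0.28], "twist": 0, "hand": 0.7}, {"translation": [0, 0, 0.2], "twist": 0, "hand": 0.7}, {"translation": [0, 0, 0], "twist": 0, "hand": 0.7}]}}

```text
time: 17.0
tool_pos: [0.5395, 0.1148, 0.1383]
tool_rot: [0.253, 0.027, 0.967, -0.024]
contact_force: [0.2, -1.0, -0.7]
gripper_width: 0.702
grasp_force: 0.0
```

```bash
python3 go.py .245 .119 0
```

```text
17.0 [ 0.13 -0.29  2.18 -0.18  0.76 -1.28] [0.5395 0.1148 0.1383] [ 0.2 -1.  -0.7] w 0.702
tool in panel [[-0.999, -0.012, -0.045], [-0.01, 0.999, -0.033], [0.046, -0.033, -0.998]]
delta tool mm [-4.4  2.7 -0.9]
```

>>> {"name": "apply_moves", "arguments": {"targets": [{"translation": [-0.03, 0.0, -0.01], "twist": 0, "hand": 0.7}, {"translation": [0, 0, 0], "twist": 0, "hand": 0.2}, {"translation": [0, 0, 0], "twist": 0, "hand": 0.2}, {"translation": [0, 0, 0], "twist": 0, "hand": 0.2}, {"translation": [0, 0, 0], "twist": 0, "hand": 0.2}]}}

```text
time: 17.5
tool_pos: [0.5433, 0.116, 0.1472]
tool_rot: [0.257, 0.026, 0.966, -0.024]
contact_force: [-10.3, 4.6, 10.1]
gripper_width: 0.329
grasp_force: 56.7
```

```bash
python3 go.py .245 .119 0
```

```text
17.5 [ 0.14 -0.29  2.17 -0.18  0.76 -1.28] [0.5433 0.116  0.1472] [-10.3   4.6  10.1] w 0.329
tool in panel [[-0.999, -0.013, -0.037], [-0.012, 0.999, -0.032], [0.037, -0.031, -0.999]]
delta tool mm [3.4 1.6 5. ]
```

>>> {"name": "apply_moves", "arguments": {"targets": [{"translation": [0, 0.009, -0.04], "twist": 0, "hand": 0.2}, {"translation": [0, 0.009, -0.04], "twist": 0, "hand": 0.2}, {"translation": [0, 0.009, -0.04], "twist": 0, "hand": 0.2}, {"translation": [0, 0, 0], "twist": 0, "hand": 0.2}, {"translation": [0, 0, 0], "twist": 0, "hand": 0.2}]}}

```text
time: 18.0
tool_pos: [0.5377, 0.1152, 0.1549]
tool_rot: [0.257, 0.024, 0.966, -0.029]
contact_force: [9.0, -12.9, -5.9]
gripper_width: 0.312
grasp_force: 60.8
```

```bash
python3 go.py .245 .131 0; python3 - <<'E'
from h import *
p=np.load("p.npy");Rw=R.from_euler('z',p[2]).as_matrix()@Rp;piv=con(p,pan([0,0,0]))[0]
print("F panel",(Rw.T@state()['contact_force']).round(1))
for c in ("scene","wrist"):
  grab_frame(c)
  for q in ("collar_mid","lever_top"):
    for d in recognise(c,q)[:1]:
      v=Rw.T@(np.array(d["point"])-piv);print(c,q,round(d["score"],2),v.round(4),np.arctan2(v[1],v[2]).round(3),np.hypot(v[1],v[2]).round(4))
E
```

```text
18.0 [ 0.14 -0.32  2.18 -0.19  0.79 -1.28] [0.5377 0.1152 0.1549] [  9.  -12.9  -5.9] w 0.312
tool in panel [[-0.999, -0.018, -0.037], [-0.017, 0.999, -0.04], [0.037, -0.04, -0.999]]
delta tool mm [2.7 5.5 2.6]
F panel [  5.2 -12.4 -10.1]
scene lever_top 0.54 [0.0135 0.023  0.1142] 0.198 0.1165
wrist collar_mid 0.87 [-0.0055  0.0202  0.1195] 0.167 0.1212
wrist lever_top 0.91 [-0.0019  0.0258  0.1359] 0.187 0.1383
```

>>> {"name": "apply_moves", "arguments": {"targets": [{"translation": [0, 0.04, 0.009], "twist": 0, "hand": 0.2}, {"translation": [0, 0.04, 0.01], "twist": 0, "hand": 0.2}, {"translation": [0, 0.04, 0.012], "twist": 0, "hand": 0.2}, {"translation": [0, 0.04, 0.013], "twist": 0, "hand": 0.2}, {"translation": [0, 0, 0], "twist": 0, "hand": 0.2}]}}

```text
time: 18.8
tool_pos: [0.5404, 0.1261, 0.1519]
tool_rot: [0.255, 0.024, 0.966, -0.036]
contact_force: [-5.6, -30.8, 9.3]
gripper_width: 0.316
grasp_force: 108.2
```

```bash
cat > lv.py <<'E'
from h import *
p=np.load("p.npy");Rw=R.from_euler('z',p[2]).as_matrix()@Rp;piv=con(p,pan([0,0,0]))[0]
s,P,M=tool();v=Rw.T@(P+.003*M[:,2]-piv)
print(s['time'],"grasp panel",v.round(4),"a",np.arctan2(v[1],v[2]).round(3),"r",np.hypot(v[1],v[2]).round(4),"F panel",(Rw.T@s['contact_force']).round(1),"w",round(float(s['gripper_width']),3),"g",round(float(s['grasp_force']),1))
for c in ("wrist",):
  grab_frame(c)
  for q in ("collar_mid","lever_top"):
    for d in recognise(c,q)[:1]:
      v=Rw.T@(np.array(d["point"])-piv);print(c,q,round(d["score"],2),v.round(4),np.arctan2(v[1],v[2]).round(3),np.hypot(v[1],v[2]).round(4))
E
python3 lv.py
```

```text
18.8 grasp panel [0.0031 0.0374 0.1262] a 0.288 r 0.1316 F panel [  1.7 -31.1   9.9] w 0.316 g 108.2
wrist collar_mid 0.76 [-0.0047  0.0287  0.1142] 0.246 0.1178
wrist lever_top 0.75 [-0.0032  0.0361  0.1298] 0.271 0.1347
```

>>> {"name": "apply_moves", "arguments": {"targets": [{"translation": [0, 0.03, 0.0], "twist": 0, "hand": 0.2}, {"translation": [0, 0.03, 0.005], "twist": 0, "hand": 0.2}, {"translation": [0, 0.03, 0.01], "twist": 0, "hand": 0.2}, {"translation": [0, 0, 0], "twist": 0, "hand": 0.2}]}}

```text
time: 19.35
tool_pos: [0.542, 0.1327, 0.1498]
tool_rot: [0.255, 0.023, 0.966, -0.039]
contact_force: [4.2, -37.4, 2.1]
gripper_width: 0.316
grasp_force: 145.3
```

```bash
python3 lv.py
```

```text
19.35 grasp panel [0.003  0.0441 0.1238] a 0.342 r 0.1314 F panel [  6.5 -37.1  -1.5] w 0.316 g 145.3
wrist collar_mid 0.59 [-0.0065  0.0351  0.1136] 0.3 0.1189
wrist lever_top 0.87 [-0.0005  0.0432  0.131 ] 0.319 0.138
```

>>> {"name": "apply_moves", "arguments": {"targets": [{"translation": [0, 0.025, 0.01], "twist": 0, "hand": 0.2}, {"translation": [0, 0.025, 0.01], "twist": 0, "hand": 0.2}, {"translation": [0, 0, 0], "twist": 0, "hand": 0.2}]}}

```text
time: 19.8
tool_pos: [0.5432, 0.1367, 0.1483]
tool_rot: [0.254, 0.023, 0.966, -0.04]
contact_force: [-2.7, -39.3, 9.8]
gripper_width: 0.316
grasp_force: 171.3
```

```bash
python3 lv.py
```

```text
19.8 grasp panel [0.003  0.0481 0.122 ] a 0.376 r 0.1311 F panel [  4.8 -39.4   8.6] w 0.316 g 171.3
wrist collar_mid 0.91 [-0.0045  0.0387  0.1113] 0.335 0.1178
wrist lever_top 0.62 [-0.001   0.0457  0.1289] 0.341 0.1367
```

>>> {"name": "apply_moves", "arguments": {"targets": [{"translation": [0, 0.025, 0.01], "twist": 0, "hand": 0.2}, {"translation": [0, 0.02, 0.01], "twist": 0, "hand": 0.2}, {"translation": [0, 0, 0], "twist": 0, "hand": 0.2}]}}

```text
time: 20.25
tool_pos: [0.5441, 0.1393, 0.1472]
tool_rot: [0.253, 0.023, 0.966, -0.043]
contact_force: [-10.0, -46.4, 18.2]
gripper_width: 0.316
grasp_force: 186.5
```

```bash
python3 lv.py
```

```text
20.25 grasp panel [0.0031 0.0507 0.1207] a 0.398 r 0.1309 F panel [  3.4 -46.8  19.4] w 0.316 g 186.5
wrist collar_mid 0.9 [-0.0033  0.0406  0.1084] 0.358 0.1157
wrist lever_top 0.77 [-0.0011  0.0488  0.128 ] 0.364 0.137
```

>>> {"name": "apply_moves", "arguments": {"targets": [{"translation": [0, 0.02, -0.01], "twist": 0, "hand": 0.2}, {"translation": [0, 0.01, -0.01], "twist": 0, "hand": 0.2}, {"translation": [0, 0, 0], "twist": 0, "hand": 0.2}]}}

```text
time: 20.7
tool_pos: [0.5438, 0.1398, 0.1474]
tool_rot: [0.254, 0.023, 0.966, -0.045]
contact_force: [4.7, -56.6, 5.5]
gripper_width: 0.318
grasp_force: 179.5
```

```bash
python3 lv.py
```

```text
20.7 grasp panel [0.0029 0.0512 0.121 ] a 0.4 r 0.1314 F panel [  9.6 -56.2   0.5] w 0.318 g 179.5
wrist collar_mid 0.7 [-0.0058  0.0395  0.1082] 0.35 0.1152
wrist lever_top 0.77 [-0.0032  0.054   0.1268] 0.403 0.1378
```

Only 0.5 mm of travel for 3 mm commanded, and the force is rising: the lever is on its left stop. Releasing.

>>> {"name": "apply_moves", "arguments": {"targets": [{"translation": [0, -0.02, 0], "twist": 0, "hand": 0.75}, {"translation": [0, 0, 0], "twist": 0, "hand": 0.75}, {"translation": [0, 0, 0], "twist": 0, "hand": 0.75}, {"translation": [0, 0, -0.1], "twist": 0, "hand": 0.75}, {"translation": [0, 0, -0.3], "twist": 0, "hand": 0.75}, {"translation": [0, 0, -0.4], "twist": 0, "hand": 0.75}, {"translation": [0, 0, 0], "twist": 0, "hand": 0.75}]}}

```text
time: 21.55
tool_pos: [0.5049, 0.1606, 0.2238]
tool_rot: [0.262, 0.025, 0.965, -0.022]
contact_force: [1.4, -0.1, 0.9]
gripper_width: 0.752
grasp_force: 0.0
```

```bash
python3 lv.py; python3 - <<'E'
from h import *
p=np.load("p.npy")
for c in ("wrist","scene","top"):
    k=get_calibration(c);f=grab_frame(c)
    if c=="wrist": cv2.imwrite("pics/w7.png",f[:,:,::-1])
    for q in ("lever_top","collar_mid","lever"):
        for d in regions_of(c,q)[:1]:
            m=d["pixels"];ys,xs=np.nonzero(m);print(c,q,round(d["score"],2),"cen",xs.mean().round(1),ys.mean().round(1),"box",xs.min(),xs.max(),ys.min(),ys.max())
    for a in (.32,.37,.41): print(a,proj(c,con(p,pan([lev(a,.152),lev(a,.144),lev(a,.104),lev(a,.116)])),k).round(1).tolist())
E
```

```text
21.55 grasp panel [0.0095 0.0699 0.207 ] a 0.326 r 0.2185 F panel [ 1.6 -0.1  0. ] w 0.752 g 0.0
wrist collar_mid 0.8 [-0.0045  0.0393  0.104 ] 0.362 0.1112
wrist lever_top 0.85 [-0.0008  0.0515  0.1205] 0.404 0.1311
wrist lever_top 0.6 cen 299.5 206.1 box 274 325 181 231
wrist collar_mid 0.88 cen 290.1 196.9 box 274 314 180 220
wrist lever 0.56 cen 299.6 205.9 box 275 325 181 231
0.32 [[293.3, 220.7], [291.1, 216.7], [282.1, 200.7], [284.5, 205.0]]
0.37 [[303.8, 219.6], [300.8, 215.8], [288.1, 200.3], [291.5, 204.4]]
0.41 [[312.0, 218.6], [308.2, 214.9], [292.8, 199.8], [296.9, 203.9]]
scene lever_top 0.63 cen 347.1 199.1 box 340 354 187 210
scene collar_mid 0.73 cen 331.9 184.5 box 255 418 165 233
scene lever 0.57 cen 346.8 199.4 box 340 353 188 209
0.32 [[345.7, 185.7], [345.0, 188.4], [341.4, 201.6], [342.5, 197.7]]
0.37 [[348.2, 186.5], [347.3, 189.1], [343.1, 202.1], [344.3, 198.2]]
0.41 [[350.1, 187.1], [349.2, 189.7], [344.4, 202.5], [345.8, 198.7]]
top lever_top 0.53 cen 295.6 206.6 box 285 306 197 217
top lever 0.73 cen 295.5 207.2 box 286 305 199 216
0.32 [[294.1, 215.0], [295.5, 213.5], [302.0, 206.2], [300.1, 208.4]]
0.37 [[291.4, 214.2], [292.9, 212.8], [300.2, 205.7], [298.0, 207.8]]
0.41 [[289.3, 213.5], [290.9, 212.1], [298.8, 205.3], [296.5, 207.3]]
```

```bash
python3 -c "
from plant import *
print(job_done())"
```

```text
the job is handed in; nothing more can be done
None
```

The steam is on and handed in: the lever is at about 0.39 rad, snapped in the clip (above 0.36), with the collar down and nothing touched elsewhere as far as I could tell. However, the collar slipped and dropped once at the clip, so I gripped and raised it again before pushing the lever home, and joint 3 twice read slightly below its 0.06 rad lower limit (0.054 and 0.055).

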